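# Scoop a stray mill pebble against the splash board and set it on the scale

## Task

A brown flint pebble from the ball mill has strayed onto the pottery table among white porcelain ones. Take the flat scoop by its red grip, push it along the table under the brown pebble so that the green splash board stops the pebble and it rides into the pan, lift it clear, and set the loaded scoop down level in the middle of the steel plate of the bench scale, then let go. Do not touch the pebble with the fingers.

Things in the scene. Friction and masses are not known exactly. Their poses are not given: they have to be found in the camera images.
- scoop_grip (a point): Flat aluminium scoop, loose, 0.22 kg. Point on the axis of its red 24 mm square upright grip, 65 mm above the scoop's underside, 25 mm below the grip's top; starts flat on the table. x: to the open front, z: up. Pan floor 3 mm thick; thin ramped lip ends 88 mm ahead, rear wall (31 high) 20 mm behind. 88 wide outside, 82 inside, side walls 23 high. Front starts pointing away from the robot.
- flint: Brown flint pebble, loose, round, 46 mm across, 22 high, 0.06 kg, smooth; bevelled underside that a thin lip slides under once the board stops it. Origin: centre of the underside, z up. Lies on the table, centre 30 to 52 mm in front of the green board. Two white ones of the same shape lie along the board too, 85 mm or more away; their order varies.
- board: Green splash board, fixed upright on the table, 440 mm long, 45 high, 18 thick. Origin at table height in the middle of the face that looks to the robot and the pebbles; x points from that face into the board (away from the robot), y along the board, z up.
- scale: Grey bench scale with a flat steel plate on top, fixed, at the left or the right. Origin at table height under the middle of the 170 x 160 mm housing; x along the 170 mm (display at -x, near the robot), z up. The plate, 140 in x by 150 in y, centred at x = +12 mm, is 52 mm above the table and does not yield.
Mind the look-alikes: they are no part of the job. What is shaped like the flint but blue or pink is not meant.

How it is judged:
On the way, in this order (a step that is already met when the one before it is completed fails the run):
1. the brown pebble lies in the scoop's pan while the scoop is still down on the table with its lip at the splash board (within about 40 mm) (x of flint in the frame of scoop_grip between 0 and 0.078 m and y of flint in the frame of scoop_grip between -0.045 and 0.045 m and z of flint in the frame of scoop_grip between -0.072 and -0.04 m and height (world z) of scoop_grip below 0.08 m and x of scoop_grip in the frame of board above -0.13 m), for 0.1 s.
2. the scoop is lifted clear of the table by 30 mm or more with the pebble in the pan (x of flint in the frame of scoop_grip between 0 and 0.078 m and y of flint in the frame of scoop_grip between -0.045 and 0.045 m and z of flint in the frame of scoop_grip between -0.072 and -0.04 m and height (world z) of scoop_grip above 0.095 m), for 0.2 s.
At the end, for the whole second after the job is handed in: The scoop stands released and level (within 0.1 rad) on the scale's plate, its grip within 70 mm of the scale's middle, and the brown pebble lies at rest in the pan, its centre at least 10 mm behind the front lip (x of flint in the frame of scoop_grip between 0 and 0.078 m and y of flint in the frame of scoop_grip between -0.045 and 0.045 m and z of flint in the frame of scoop_grip between -0.072 and -0.04 m and z of scoop_grip in the frame of scale between 0.109 and 0.125 m and horizontal distance between scoop_grip and scale below 0.07 m and angle between scoop_grip's own z axis and vertical below 0.1 rad and linear speed of flint below 0.02 m/s); the robot touches nothing.
It fails at once if the fingers touch the brown pebble (over 0.5 N) (contact force between the fingers and flint above 0.5 N).
It also fails if it takes over 53 s, if anything falls off the work surface, if the arm or the gripper's body presses on something with over 40 N, if the wrist force passes 120 N, or if a joint passes its speed limit or range.

## Robot

A 6-joint arm with a two-finger parallel gripper is mounted at the origin on the work surface. World frame = base frame: x ahead of the robot, y to its left, z up, the work surface at z = 0. Lengths are in m, angles in rad, forces in N, time in s.
With the tool pointing down it reaches from about 0.4 to 0.925 m from the base axis. Payload 12.5 kg.
Tool frame: the origin (TCP) lies midway between the tips of the shut fingers; the grasp point (between the pads) lies 19 mm behind it; x points along the fingers, z is the direction in which the jaws open and shut, and the axes are right-handed (so a half turn about x gives the same grasp; the last joint's range is limited). The gripper opens to 95 mm and grips with 3 to 60 N. Pads are 20 mm wide; open, the fingers measure 119 mm over their backs; the gripper's body (75 mm by 180 mm) begins 59 mm behind the grasp point.
Start: joints at [-1.221, 0.491, 1.559, -0, 1.092, -0.106], TCP at [0.275, -0.561, 0.215] pointing down, gripper open.
Joint ranges: [-3.1, 3.1], [-0.84, 2.19], [0.05, 2.79], [-1.13, 4.28], [0.06, 2.93], [-2.69, 2.69]. Speed limits (rad/s): [2.22, 2.22, 2.79, 3.14, 3.14, 3.14].

## Interface

Orientations are given as a rotation vector (axis times angle).
In Python, from cell import bot gives the robot as it stands.
- The arm moves only by the tool move_arm, never from a script. Its argument "commands" is a list of rows, each an object with "linear": the shift along the world's x, y, z in cm, a list of three; "turn": the turn about the world's z in degrees. A call has 1 to 8 rows; each row shifts and turns the commanded pose from where the row before left it; what a row does not reach is not made up. A row lasts 1/8 s, in which the tool goes at most 62.5 mm and 10.7 degrees, less where a joint would pass 70% of its speed; a pose out of reach is approached as far as the arm can. A call with a gripper value outside its range is refused whole. "grip" is the finger opening in cm, from 0 to 9.51, set as the call begins (left out, the last holds). The fingers move at their own pace and stop on an object; "force" is the grip in N (left out, the last holds). Time passes only in rows, so rows that do not move let the fingers close. It gives the time, the measured TCP pose, the force and the opening at its end, in the units of the state.
- bot.get_state(): the state, without advancing time (a new reading comes with each control period).
- bot.read_camera(name): name is "scene" or "top" or "wrist"; returns (picture, depth): 480x640x3 uint8, red, green, blue; 480x640 float32, m along the optical axis (not along the pixel's ray), 0 where there is no reading.
- bot.camera_model(name): a dict with "vertical_fov" (degrees; the focal length in pixels is half the picture's height over the tangent of half this angle, whatever the lens; pixels are square), "cx", "cy" (the principal point, pixels), "R" (3x3) and "t" (3): a world point X has camera coordinates R X + t; the wrist camera has in their place "mount" (4x4, takes a point from camera to tool coordinates, whose origin is the TCP and whose axes are the tool frame's). Camera axes: x right, y down, z forward; pixel columns grow to the right and rows downward; lengths in m; the calibration is good to about 2 mm. A picture is of the moment at which its call begins: read the wrist's pose just before it. camera_model takes no time and is no camera call.
- bot.close_job(): hands the job in, once; it reports no verdict.
The state is a dict: "time": time; "q": joint angles; "joint_velocities": joint speeds; "tau": joint torques, N m; "ee_pos": TCP position; "orientation": TCP orientation; "wrist_force": force on the tool from outside, world axes, zero at the start; "ft_torque": the same for the moment, N m; "width": finger opening in m.
Only numpy, scipy, OpenCV 4.12 (cv2) and the standard library are available. Lean on these libraries where they do the work, as an engineer would, in place of code of your own. Each camera call takes 0.05 s, during which the arm holds its last target.

## Working session

There is one attempt and no reset: what is moved stays moved. The work goes in short steps, Python scripts to look and compute and a tool call to move; the robot and the scene stay as the last step left them, time stands still between calls to the robot, and variables do not carry over. Pictures are saved under pics/ and viewed, and the job is handed in when it is done.

Besides the shell and the picture viewer there is one more tool, called after "Emit:" as name(argument=value, ...) on one line, values as JSON. move_arm: Moves the arm, as the interface text tells. Its arguments: {"type":"object","properties":{"commands":{"type":"array","items":{"type":"object","properties":{"linear":{"type":"array","items":{"type":"number"}},"turn":{"type":"number"}}}},"grip":{"type":"number"},"force":{"type":"number"}},"required":["commands"]}

```bash
mkdir -p pics; ls; python3 - <<'E'
from cell import bot
import cv2,numpy as np
print(bot.get_state())
for n in ("scene","top"):
    p,d=bot.read_camera(n); np.savez(f'{n}0.npz',p=p,d=d)
    cv2.imwrite(f'pics/{n}0.png',p[:,:,::-1]); print(n,bot.camera_model(n))
print(bot.camera_model("wrist"))
E
```

```text
pics
{'time': 0.0, 'q': array([-1.22055721e+00,  4.91543813e-01,  1.55948494e+00,  6.71824348e-06,
        1.09168481e+00, -1.05612101e-01]), 'joint_velocities': array([ 0.00200214, -0.00101904, -0.00022572,  0.00022504, -0.000891  ,
       -0.00020936]), 'tau': array([ 2.48950535e-03, -6.12642288e+01, -2.58184201e+01,  6.93940488e-02,
        4.81785228e-02, -7.82958637e-05]), 'ee_pos': array([ 0.2750679 , -0.56092835,  0.21405931]), 'orientation': array([ 0.86789522,  1.39192294, -0.86675635]), 'wrist_force': array([ 0.86248918, -0.24305064,  0.36012137]), 'ft_torque': array([ 0.01701844, -0.02074218, -0.04532689]), 'width': 0.09505080745052209}
scene {'vertical_fov': 51.646385730147074, 'cx': 309.1859773100029, 'cy': 235.3058734424473, 'R': array([[-0.79313864,  0.60888562,  0.01376233],
       [ 0.42303228,  0.56701968, -0.70677604],
       [-0.43814928, -0.55474947, -0.70730349]]), 't': array([ 0.4861072 , -0.20858884,  1.31724659])}
top {'vertical_fov': 55.73021688185801, 'cx': 318.4075583551309, 'cy': 240.78916056451314, 'R': array([[ 1.44909972e-04, -9.99952782e-01,  9.71657207e-03],
       [-9.91303928e-01, -1.42226797e-03, -1.31584573e-01],
       [ 1.31592180e-01, -9.61300814e-03, -9.91257327e-01]]), 't': array([-8.61531272e-04,  6.03367051e-01,  1.02103702e+00])}
{'vertical_fov': 66.74882542446792, 'cx': 315.7810331146058, 'cy': 244.24456717411852, 'mount': array([[ 1.85972724e-04, -2.87223638e-01,  9.57863533e-01,
        -1.69373912e-01],
       [-4.38642385e-05, -9.57863551e-01, -2.87223635e-01,
         8.13373196e-02],
       [ 9.99999982e-01,  1.13998074e-05, -1.90735340e-04,
        -1.75153792e-04],
       [ 0.00000000e+00,  0.00000000e+00,  0.00000000e+00,
         1.00000000e+00]])}
```

View pics/scene0.png

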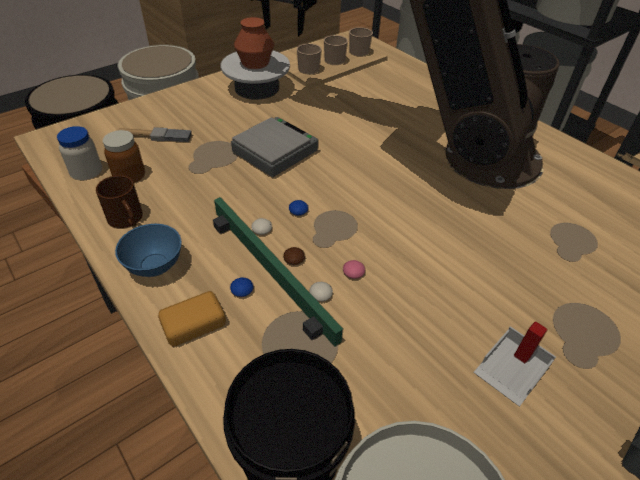

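View pics/top0.png

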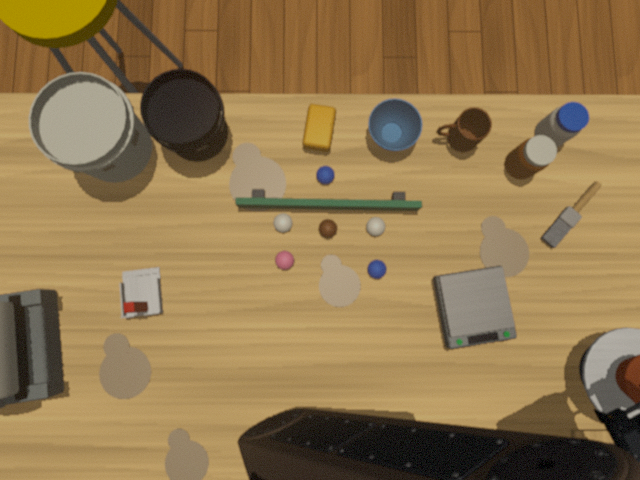

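The top view shows the scoop at (141,292) with its red grip at (136,307). The green board runs from (237,203) to (420,205). The brown pebble is at (328,229), with white ones at (283,223) and (375,227). The scale is at (475,307), to the robot's right. Blue and pink look-alikes are at (377,269), (325,175) and (285,260). Next I'll measure these.

```bash
cat > h.py <<'E'
import numpy as np,cv2
from cell import bot
def cam(n,ee=None):
    m=bot.camera_model(n); f=240/np.tan(np.radians(m['vertical_fov']/2))
    if n=='wrist':
        p,o=ee; T=np.eye(4); T[:3,:3]=cv2.Rodrigues(np.array(o))[0]; T[:3,3]=p
        M=T@m['mount']; R=M[:3,:3].T; t=-R@M[:3,3]
    else: R,t=np.array(m['R']),np.array(m['t'])
    return f,m['cx'],m['cy'],R,t
def ray(c,u,v):
    f,cx,cy,R,t=c; return -R.T@t, R.T@np.array([(u-cx)/f,(v-cy)/f,1.])
def onz(c,u,v,z):
    o,d=ray(c,u,v); return o+d*(z-o[2])/d[2]
def tri(r1,r2):
    A=np.array([r1[1],-r2[1]]).T; s=np.linalg.lstsq(A,r2[0]-r1[0],rcond=None)[0]
    a=r1[0]+s[0]*r1[1]; b=r2[0]+s[1]*r2[1]; return (a+b)/2,np.linalg.norm(a-b)
def cloud(c,d,mask):
    f,cx,cy,R,t=c; v,u=np.nonzero(mask&(d>0)); z=d[v,u]
    P=np.stack([(u-cx)/f*z,(v-cy)/f*z,z],1); return (P-t)@R, u,v
def blobs(mask,amin=30):
    n,l,s,c=cv2.connectedComponentsWithStats(mask.astype(np.uint8)); return [(l==i,s[i,4],c[i]) for i in range(1,n) if s[i,4]>=amin]
E
python3 - <<'E'
from h import *
for n in ("scene","top"):
    D=np.load(n+'0.npz'); p,d=D['p'],D['d']; c=cam(n)
    hsv=cv2.cvtColor(p,cv2.COLOR_RGB2HSV); H,S,V=[hsv[:,:,i].astype(int) for i in range(3)]
    M={'green':(H>60)&(H<95)&(S>80)&(V>40),'red':((H<6)|(H>174))&(S>180)&(V>90),'brown':((H<14)|(H>172))&(S>110)&(V<100),'white':(S<40)&(V>150)}
    for k,m in M.items():
        for b,a,cc in blobs(m,25):
            P,u,v=cloud(c,d,b)
            if len(P)==0: continue
            q=np.median(P,0)
            if not(0.2<q[0]<0.9 and abs(q[1])<0.65): continue
            print(n,k,a,cc.round(1),'med',q.round(3),'min',np.percentile(P,3,0).round(3),'max',np.percentile(P,97,0).round(3))
t=np.load('top0.npz')['p']; s=np.load('scene0.npz')['p']
a=cv2.resize(t[190:260,260:400],(800,400),interpolation=cv2.INTER_NEAREST)
cv2.imwrite('pics/crop1.png',a[:,:,::-1])
b=cv2.resize(t[250:340,100:180],(400,450),interpolation=cv2.INTER_CUBIC);e=cv2.resize(t[255:360,425:525],(400,450),interpolation=cv2.INTER_CUBIC)
cv2.imwrite('pics/crop2.png',np.hstack([b,e])[:,:,::-1])
E
```

```text
scene green 2335 [278.6 270.6] med [0.701 0.015 0.042] min [ 0.688 -0.221  0.008] max [0.706 0.188 0.046]
scene red 151 [537.6 328.9] med [0.453 0.415 0.088] min [0.443 0.405 0.086] max [0.463 0.425 0.091]
scene brown 958 [256.3  47.4] med [ 0.31  -0.641  0.138] min [-0.126 -1.496 -0.188] max [ 0.354 -0.621  0.201]
scene brown 2014 [120.4 190.7] med [ 0.861 -0.373  0.06 ] min [ 0.782 -0.483  0.008] max [ 0.907 -0.291  0.089]
scene brown 277 [293.7 255.5] med [ 0.642 -0.015  0.018] min [ 0.624 -0.036  0.009] max [0.658 0.001 0.022]
scene brown 488 [527.7 345.6] med [0.463 0.417 0.05 ] min [0.458 0.405 0.008] max [0.465 0.428 0.087]
scene white 304 [117.3 137.9] med [ 0.801 -0.498  0.108] min [ 0.773 -0.525  0.106] max [ 0.828 -0.473  0.111]
scene white 91 [260.2 224.5] med [ 0.647 -0.134  0.019] min [ 0.634 -0.15   0.015] max [ 0.66  -0.12   0.022]
scene white 139 [319.7 290.1] med [0.658 0.09  0.019] min [0.643 0.074 0.015] max [0.669 0.103 0.023]
scene white 836 [499.9 370.8] med [0.52  0.399 0.002] min [ 0.446  0.38  -0.001] max [0.54  0.462 0.004]
scene white 60 [535.4 370.7] med 
[... 930 characters left out ...]
138  0.024] min [ 0.636 -0.143  0.021] max [ 0.651 -0.13   0.028]
top white 1202 [142.7 287.4] med [0.497 0.414 0.005] min [0.443 0.377 0.001] max [0.537 0.458 0.024]
top white 115 [449.6 281.2] med [ 0.511 -0.298  0.055] min [ 0.49  -0.327  0.051] max [ 0.521 -0.283  0.058]
top white 40 [451.8 309. ] med [ 0.446 -0.301  0.054] min [ 0.437 -0.318  0.051] max [ 0.455 -0.291  0.058]
top white 33 [130.5 314.3] med [0.433 0.437 0.007] min [0.43  0.428 0.   ] max [0.436 0.449 0.034]
top white 1706 [610.2 351.8] med [ 0.358 -0.632  0.084] min [ 0.297 -0.698  0.081] max [ 0.399 -0.582  0.088]
top white 48 [595.6 401.4] med [ 0.25  -0.596  0.084] min [ 0.236 -0.605  0.081] max [ 0.262 -0.588  0.087]
```

View pics/crop1.png

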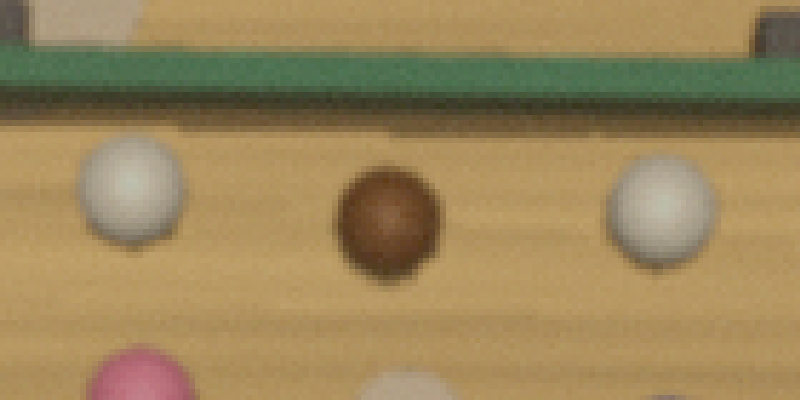

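View pics/crop2.png

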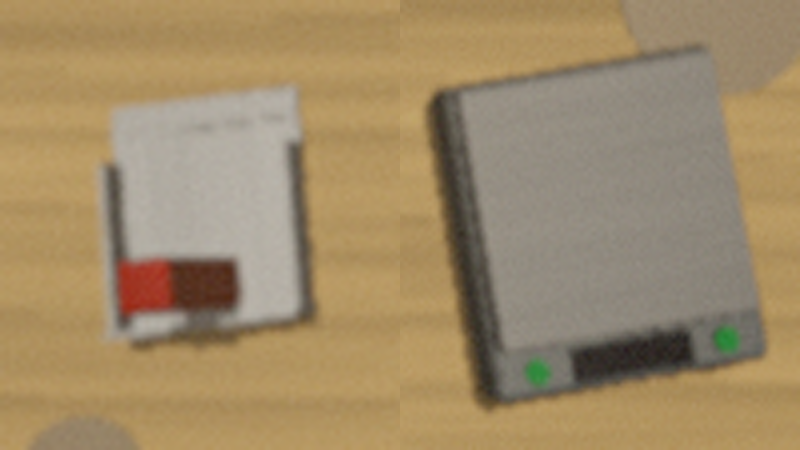

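The enlarged crop confirms it: brown pebble at crop (388,222), which is top (328,229), between the two white ones. It's the only brown, pebble-shaped thing lying in front of the board. Now the precise fits.

```bash
python3 - <<'E'
from h import *
I={}
for n in ("scene","top"):
    D=np.load(n+'0.npz'); p,d=D['p'],D['d']; c=cam(n); hsv=cv2.cvtColor(p,cv2.COLOR_RGB2HSV); H,S,V=[hsv[:,:,i].astype(int) for i in range(3)]
    I[n]=(p,d,c,H,S,V)
    # board top face
    b=max(blobs((H>60)&(H<95)&(S>80)&(V>40)),key=lambda x:x[1])[0]
    P,u,v=cloud(c,d,b); P=P[(P[:,2]>.038)]
    r=cv2.minAreaRect((P[:,:2]*1000).astype(np.float32)); print(n,'board top rect mm',r,'z',np.median(P[:,2]).round(3))
    q=P[P[:,1].argsort()]; 
    l=cv2.fitLine((P[:,:2]).astype(np.float32),cv2.DIST_HUBER,0,.01,.01).ravel(); print(' line',l, 'yaw', np.degrees(np.arctan2(-l[0]*np.sign(l[1]),abs(l[1]))))
    for y in (-.15,0,.15):
        w=P[abs(P[:,1]-y)<.03]; print('  xrange at',y,np.percentile(w[:,0],[2,98]).round(4))
    # flint
    bb=[x for x in blobs(((H<16)|(H>172))&(S>125)&(V<125),60)]
    for m,a,cc in bb:
        P,_,_=cloud(c,d,m); 
        if abs(np.median(P,0)-[.642,-.017,.015]).max()<.03:
            cn=max(cv2.findContours(m.astype(np.uint8),0,1)[0],key=cv2.contourArea); (e,ax,an)=cv2.fitEllipse(cn)
            print(n,'flint',a,e,ax,'at z=.011',onz(c,*e,.011).round(4)); I[n+'f']=e
    # steel plate / scale : z in .047-.058
    P,u,v=cloud(c,d,np.ones_like(d,bool)); k=(P[:,2]>.045)&(P[:,2]<.062)&(abs(P[:,0]-.45)<.12)&(abs(P[:,1]+.34)<.13)
    r=cv2.minAreaRect((P[k,:2]*1000).astype(np.float32)); print(n,'scale rect',r,'z',np.median(P[k,2]))
    k2=k&(S[v,u]>110)&(H[v,u]>45)&(H[v,u]<90); print(' green btn',P[k2].mean(0) if k2.any() else None, k2.sum())
    k=(P[:,2]<.040)&(abs(P[:,0]-.485)<.09)&(abs(P[:,1]-.415)<.07)&(S[v,u]<60)&(V[v,u]>120)
    r=cv2.minAreaRect((P[k,:2]*1000).astype(np.float32)); print(n,'scoop rect',r)
    print('  scoop grip top pts',P[(P[:,2]>.08)&(abs(P[:,0]-.45)<.04)&(abs(P[:,1]-.415)<.04)].mean(0).round(4))
    k=(P[:,2]>.083)&(abs(P[:,0]-.45)<.04)&(abs(P[:,1]-.415)<.04); print('  grip top rect',cv2.minAreaRect((P[k,:2]*1000).astype(np.float32)))
x,e=tri(ray(I['scene'][2],*I['scenef']),ray(I['top'][2],*I['topf'])); print('tri flint',x,e)
E
```

```text
scene board top rect mm ((695.8900146484375, -22.268310546875), (438.0738830566406, 17.77196502685547), 88.99079132080078) z 0.043
 line [0.01711054 0.9998536  0.69696254 0.00733065] yaw -0.98040956
  xrange at -0.15 [0.6863 0.7009]
  xrange at 0 [0.6884 0.7041]
  xrange at 0.15 [0.6911 0.7064]
scene flint 292 (293.6734924316406, 255.53221130371094) (16.775983810424805, 20.355911254882812) at z=.011 [ 0.6387 -0.0201  0.011 ]
scene scale rect ((462.37774658203125, -356.97393798828125), (146.68927001953125, 154.23338317871094), 8.989977836608887) z 0.049995478603997424
 green btn None 0
scene scoop rect ((479.0498046875, 416.11004638671875), (128.23878479003906, 91.93497467041016), 6.992923259735107)
  scoop grip top pts [0.4548 0.4159 0.0872]
  grip top rect ((453.0277099609375, 415.1138610839844), (25.222204208374023, 23.74231719970703), 6.065083980560303)Traceback (most recent call last):
  File "<stdin>", line 7, in <module>
ValueError: max() iterable argument is empty
```

```bash
python3 - <<'E'
from h import *
I={}
s=bot.get_state(); print('tool R',cv2.Rodrigues(s['orientation'])[0].round(3), s['time'])
n='top'
D=np.load(n+'0.npz'); p,d=D['p'],D['d']; c=cam(n); hsv=cv2.cvtColor(p,cv2.COLOR_RGB2HSV); H,S,V=[hsv[:,:,i].astype(int) for i in range(3)]
print(hsv[203,330],hsv[229,328])
P,u,v=cloud(c,d,np.ones_like(d,bool))
def rect(k): return cv2.minAreaRect((P[k,:2]*1000).astype(np.float32))
k=(P[:,2]>.036)&(P[:,2]<.055)&(P[:,0]>.66)&(P[:,0]<.73)&(H[v,u]>50)&(H[v,u]<100)&(S[v,u]>60)&(P[:,1]<.25)&(P[:,1]>-.26)
print('board',rect(k),np.median(P[k],0)); 
for y in (-.15,0,.15): print(np.percentile(P[k&(abs(P[:,1]-y)<.03),0],[2,98]))
k=(P[:,2]>.044)&(P[:,2]<.062)&(abs(P[:,0]-.45)<.12)&(abs(P[:,1]+.34)<.13); print('scale',rect(k),np.median(P[k,2]),cv2.boxPoints(rect(k)))
k2=k&(S[v,u]>90)&(H[v,u]>45)&(H[v,u]<90); print('btn',P[k2].mean(0))
k=(P[:,2]<.040)&(abs(P[:,0]-.485)<.09)&(abs(P[:,1]-.415)<.07)&(S[v,u]<60)&(V[v,u]>120); print('scoop',rect(k))
k=(P[:,2]>.083)&(abs(P[:,0]-.45)<.04)&(abs(P[:,1]-.415)<.04); print('griptop',rect(k),np.median(P[k,2]))
m=np.zeros(d.shape,bool); m[212:245,312:345]=True; m&=(S>140)&(V<130)&((H<15)|(H>172))
cn=max(cv2.findContours(m.astype(np.uint8),0,1)[0],key=cv2.contourArea); e,ax,_=cv2.fitEllipse(cn); print('flint',e,ax,onz(c,*e,.011))
print(tri(ray(c,*e),ray(cam('scene'),293.67,255.53)))
k=(P[:,2]>.014)&(P[:,2]<.04)&(u>312)&(u<345)&(v>212)&(v<245); print('flint depth',np.median(P[k],0),rect(k))
E
```

```text
tool R [[-0.     0.898  0.44 ]
 [ 0.001  0.44  -0.898]
 [-1.     0.    -0.001]] 0.1
[ 63  83 111] [ 15 134 129]
board ((693.6795654296875, -23.219329833984375), (432.4178771972656, 17.387500762939453), 89.30118560791016) [ 0.69311931 -0.02513354  0.04720514]
[0.68457536 0.69785356]
[0.68664775 0.69970171]
[0.689121   0.70404816]
scale ((451.98248291015625, -360.8094482421875), (165.55345153808594, 157.03298950195312), 9.115367889404297) 0.0539127340155708 [[ 357.81232 -296.39825]
 [ 382.68994 -451.44812]
 [ 546.15265 -425.22064]
 [ 521.275   -270.17078]]
btn [ 0.38152045 -0.37525975  0.04619382]
scoop ((485.09222412109375, 417.4007568359375), (110.00701141357422, 91.18075561523438), 7.103713512420654)
griptop ((451.922119140625, 411.9415588378906), (23.727970123291016, 24.201635360717773), 8.004095077514648) 0.09117657266222498
flint (327.3121032714844, 228.27520751953125) (14.27331829071045, 15.29773235321045) [ 0.63766146 -0.02212793  0.011     ]
(array([ 0.63776529, -0.02196126,  0.00884812]), np.float64(0.0006627052866709946))
flint depth [ 0.6368029  -0.02337111  0.0216264 ] ((638.0442504882812, -22.56975746154785), (43.00448989868164, 42.751060485839844), 19.14126205444336)
```

Measured, in mm:

| Thing | Position | Yaw | Check |
|---|---|---|---|
| Scoop grip | (452, 413) | about +7° | top at 91 high, matches |
| Flint | (638, −22) | – | both views agree within 1 |
| Board face | x ≈ 686 at the flint | −1° | flint is 48 in front, within 30–52 |
| Scale | (452, −360) | +9° | plate 52–54 high |

I'll grasp with the jaws along the scoop's x axis, so I start by moving towards it.

Emit:
move_arm(commands=[{"linear":[2.5,5,1],"turn":8.9},{"linear":[2.5,5,1],"turn":8.9},{"linear":[2.5,5,1],"turn":8.9},{"linear":[2.5,5,1],"turn":8.9},{"linear":[2.5,5,1],"turn":8.9},{"linear":[2.5,5,0],"turn":8.9},{"linear":[2.5,5,0],"turn":8.9},{"linear":[2.5,5,0],"turn":8.9}], grip=9.5)

```text
time: 1.1
ee_pos: [0.4756, -0.1594, 0.2646]
orientation: [-0.104, 1.568, 0.104]
wrist_force: [1.1, -0.3, 0.1]
width: 0.0947
```

Emit:
move_arm(commands=[{"linear":[0,5,0]},{"linear":[0,5,0]},{"linear":[0,5,0]},{"linear":[0,5,0]},{"linear":[0,5,0]},{"linear":[0,5,0]},{"linear":[0,5,0]},{"linear":[0,5,0]}])

```text
$.commands[0]: bad value
```

Emit:
move_arm(commands=[{"linear":[0,5,0],"turn":0},{"linear":[0,5,0],"turn":0},{"linear":[0,5,0],"turn":0},{"linear":[0,5,0],"turn":0},{"linear":[0,5,0],"turn":0},{"linear":[0,5,0],"turn":0},{"linear":[0,5,0],"turn":0},{"linear":[0,5,0],"turn":0}])

```text
time: 2.1
ee_pos: [0.4748, 0.2404, 0.2645]
orientation: [-0.1, 1.569, 0.1]
wrist_force: [0.9, 0.3, 0.4]
width: 0.0951
```

Emit:
move_arm(commands=[{"linear":[-0.5,5,0],"turn":0},{"linear":[-0.5,5,0],"turn":0},{"linear":[-0.5,5,0],"turn":0},{"linear":[-0.5,2.3,-4],"turn":0},{"linear":[0,0,0],"turn":0}])

```text
time: 2.72
ee_pos: [0.4535, 0.4123, 0.2218]
orientation: [-0.104, 1.573, 0.1]
wrist_force: [-0.1, -0.3, -0.2]
width: 0.0951
```

```bash
python3 - <<'E'
from h import *
s=bot.get_state(); p,d=bot.read_camera('wrist'); np.savez('w1.npz',p=p,d=d,e=s['ee_pos'],o=s['orientation'])
print(s['ee_pos'],cv2.Rodrigues(s['orientation'])[0].round(3))
cv2.imwrite('pics/w1.png',p[:,:,::-1])
c=cam('wrist',(s['ee_pos'],s['orientation']))
hsv=cv2.cvtColor(p,cv2.COLOR_RGB2HSV); H,S,V=[hsv[:,:,i].astype(int) for i in range(3)]
P,u,v=cloud(c,d,((H<8)|(H>172))&(S>150)); 
k=(P[:,2]>.083)&(P[:,2]<.1); r=cv2.minAreaRect((P[k,:2]*1000).astype(np.float32)); print(r,np.median(P[k],0))
E
```

```text
[0.45353628 0.41225457 0.22175212] [[-0.004 -0.129  0.992]
 [-0.003  0.992  0.129]
 [-1.    -0.003 -0.005]]
((451.0377197265625, 414.52899169921875), (22.258033752441406, 23.267366409301758), 7.78297758102417) [0.45117251 0.41560691 0.08911294]
```

View pics/w1.png

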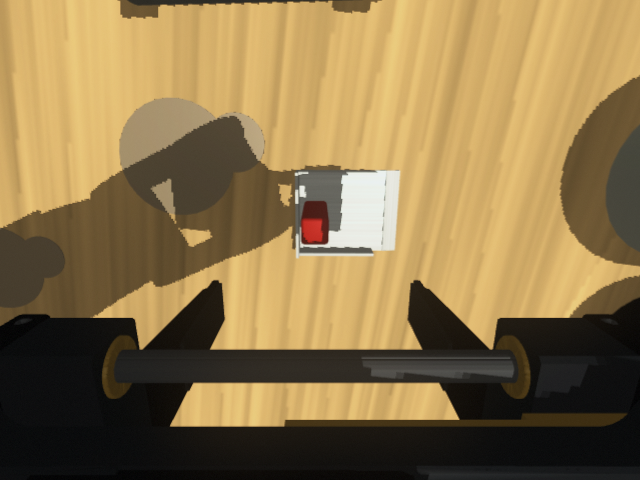

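The wrist view shows the red grip at (315,222) with the jaws (fingers at 220 and 415) along the scoop. It reads (451, 414.5) mm at 89 mm high, which agrees with the other views. I'll descend and grip.

Emit:
move_arm(commands=[{"linear":[-0.2,0.2,-4.5],"turn":0},{"linear":[0,0,-4.5],"turn":0},{"linear":[0,0,-4],"turn":0},{"linear":[0,0,-3],"turn":0},{"linear":[0,0,-1.5],"turn":0},{"linear":[0,0,0],"turn":0}])

```text
time: 3.52
ee_pos: [0.4537, 0.4134, 0.0501]
orientation: [-0.1, 1.568, 0.1]
wrist_force: [-0.7, 0.3, 0.1]
width: 0.0949
```

Emit:
move_arm(commands=[{"linear":[0,0,0],"turn":0},{"linear":[0,0,0],"turn":0},{"linear":[0,0,0],"turn":0},{"linear":[0,0,0],"turn":0},{"linear":[0,0,0],"turn":0},{"linear":[0,0,0],"turn":0},{"linear":[0,0,0],"turn":0},{"linear":[0,0,0],"turn":0}], grip=1.5, force=35)

```text
time: 4.53
ee_pos: [0.453, 0.4137, 0.0496]
orientation: [-0.1, 1.569, 0.1]
wrist_force: [-1.1, -0.7, -0.9]
width: 0.0237
```

Gripped, with a width of 23.7 mm. I'll lift it a little and carry it to in front of the flint, turning to line up with the board.

Emit:
move_arm(commands=[{"linear":[0,0,2],"turn":0},{"linear":[0,-3,3],"turn":-1},{"linear":[0.2,-5,0],"turn":-1.2},{"linear":[0.2,-6,0],"turn":-1.2},{"linear":[0.2,-6,0],"turn":-1.2},{"linear":[0.2,-6,0],"turn":-1.2},{"linear":[0.2,-6,0],"turn":-1.2},{"linear":[0.2,-5,0],"turn":-1.4}])

```text
time: 5.52
ee_pos: [0.4649, 0.0417, 0.0997]
orientation: [0.016, 1.571, -0.016]
wrist_force: [0.6, 0.2, -2.3]
width: 0.0237
```

Emit:
move_arm(commands=[{"linear":[0.1,-4,0],"turn":0},{"linear":[0,-2.3,0],"turn":0},{"linear":[0,0,0],"turn":0},{"linear":[0,0,0],"turn":0}])

```text
time: 6.02
ee_pos: [0.466, -0.0187, 0.0996]
orientation: [0.015, 1.571, -0.015]
wrist_force: [-0.5, 0.3, -1.8]
width: 0.0237
```

```bash
python3 - <<'E'
from h import *
s=bot.get_state();print(s['ee_pos'],cv2.Rodrigues(s['orientation'])[0].round(3))
for n in('top','scene'):
    p,d=bot.read_camera(n); np.savez(n+'2.npz',p=p,d=d)
    q=p[130:370,170:490] if n=='top' else p[180:420,200:520]
    cv2.imwrite(f'pics/{n}2.png',cv2.resize(q,(800,600),interpolation=cv2.INTER_CUBIC)[:,:,::-1])
E
```

```text
[ 0.46598726 -0.01869819  0.09959718] [[-0.     0.019  1.   ]
 [ 0.     1.    -0.019]
 [-1.     0.    -0.   ]]
```

View pics/top2.png

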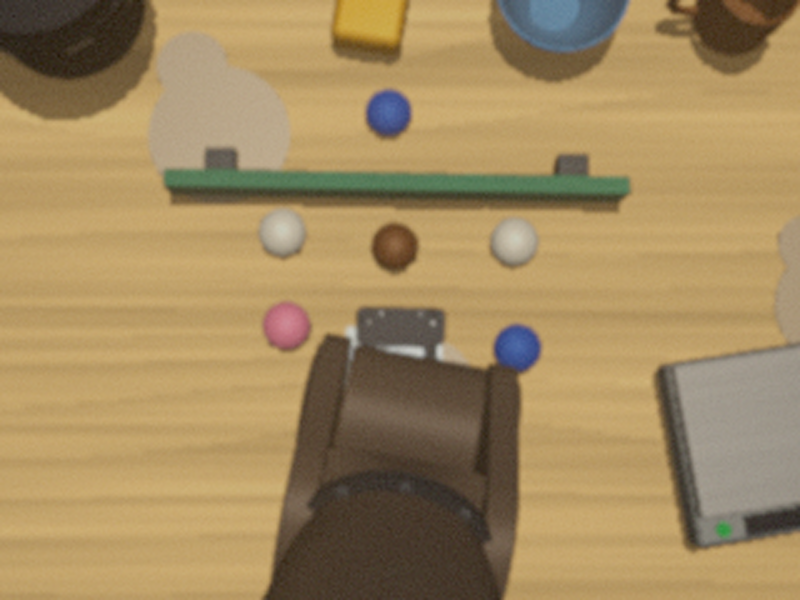

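View pics/scene2.png

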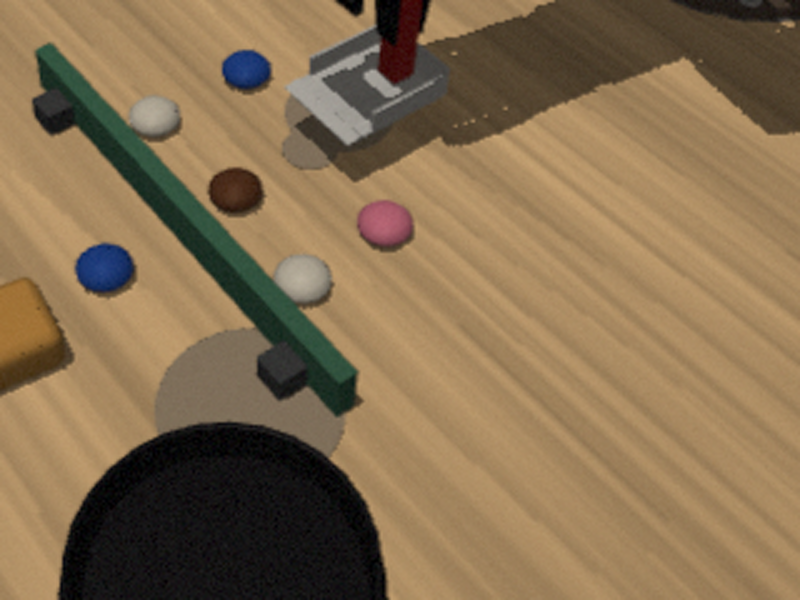

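The top crop shows the scoop centred at about column 398 and the flint at 395, so they line up. The scene view shows the scoop held level. Lowering to the table.

Emit:
move_arm(commands=[{"linear":[0,0,-2],"turn":0},{"linear":[0,0,-2],"turn":0},{"linear":[0,0,-0.7],"turn":0},{"linear":[0,0,-0.3],"turn":0},{"linear":[0,0,0],"turn":0},{"linear":[0,0,0],"turn":0}])

```text
time: 6.88
ee_pos: [0.4664, -0.0192, 0.0501]
orientation: [0.015, 1.57, -0.015]
wrist_force: [-0.9, -0.0, -1.0]
width: 0.0237
```

Emit:
move_arm(commands=[{"linear":[0,0,-0.1],"turn":0},{"linear":[0,0,0],"turn":0}])

```text
time: 7.12
ee_pos: [0.4664, -0.0192, 0.0496]
orientation: [0.015, 1.569, -0.015]
wrist_force: [-1.9, 0.4, 10.6]
width: 0.0239
```

Table contact found, 10 N of light press. Pushing forward.

Emit:
move_arm(commands=[{"linear":[1.5,-0.03,0.04],"turn":0},{"linear":[1.5,-0.02,0],"turn":0},{"linear":[1.5,-0.03,0],"turn":0},{"linear":[1,-0.02,0],"turn":0},{"linear":[1,-0.02,0],"turn":0},{"linear":[0.8,-0.01,0],"turn":0},{"linear":[0.8,-0.01,0],"turn":0},{"linear":[0.8,-0.01,0],"turn":0}])

```text
time: 8.12
ee_pos: [0.5552, -0.0207, 0.0496]
orientation: [0.015, 1.572, -0.015]
wrist_force: [-7.1, -0.1, 8.8]
width: 0.0239
```

Emit:
move_arm(commands=[{"linear":[0.6,-0.01,0],"turn":0},{"linear":[0.6,-0.01,0],"turn":0},{"linear":[0.6,-0.01,0],"turn":0},{"linear":[0.5,-0.01,0],"turn":0},{"linear":[0,0,0],"turn":0}])

```text
time: 8.75
ee_pos: [0.5787, -0.0211, 0.0496]
orientation: [0.015, 1.57, -0.015]
wrist_force: [-1.3, 0.3, 6.3]
width: 0.0242
```

```bash
python3 - <<'E'
from h import *
s=bot.get_state();print(s['ee_pos'],s['wrist_force'])
for n in('top','scene'):
    p,d=bot.read_camera(n); np.savez(n+'3.npz',p=p,d=d)
    q=p[190:265,270:370] if n=='top' else p[200:320,220:380]
    cv2.imwrite(f'pics/{n}3.png',cv2.resize(q,(800,600),interpolation=cv2.INTER_CUBIC)[:,:,::-1])
E
```

```text
[ 0.57874786 -0.02109413  0.04960468] [-1.30593241  0.25430076  6.34478881]
```

View pics/top3.png

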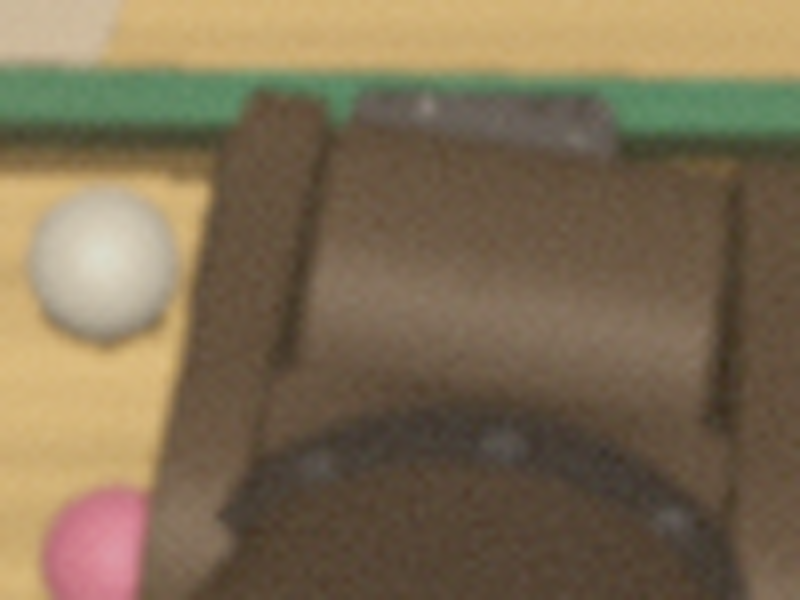

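View pics/scene3.png

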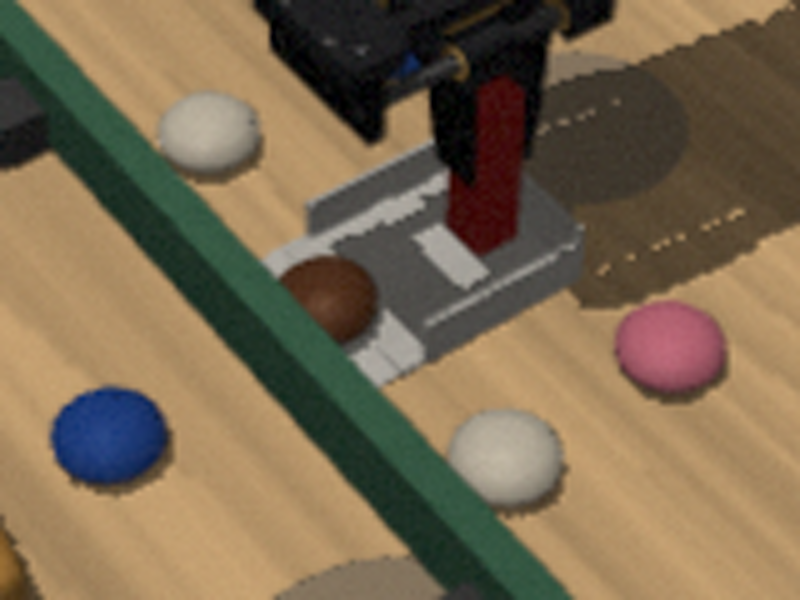

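The flint is riding on the lip at crop (328,298), centred and against the board. Pushing on to the board.

Emit:
move_arm(commands=[{"linear":[0.4,-0.01,0],"turn":0},{"linear":[0.4,-0.01,0],"turn":0},{"linear":[0.3,0,0],"turn":0},{"linear":[0.3,0,0],"turn":0},{"linear":[0,0,0],"turn":0}])

```text
time: 9.48
ee_pos: [0.5925, -0.0213, 0.0496]
orientation: [0.015, 1.571, -0.015]
wrist_force: [-3.2, 0.7, 6.8]
width: 0.0239
```

Emit:
move_arm(commands=[{"linear":[0.1,0,0],"turn":0},{"linear":[0.1,0,0],"turn":0},{"linear":[0,0,0],"turn":0}])

```text
time: 9.85
ee_pos: [0.5941, -0.0213, 0.0496]
orientation: [0.015, 1.571, -0.015]
wrist_force: [-5.3, 0.1, 7.6]
width: 0.0236
```

Emit:
move_arm(commands=[{"linear":[0.1,0,0],"turn":0},{"linear":[0.1,0,0],"turn":0},{"linear":[0,0,0],"turn":0}])

```text
time: 10.22
ee_pos: [0.5961, -0.0213, 0.0496]
orientation: [0.015, 1.571, -0.015]
wrist_force: [-5.9, -0.7, 8.2]
width: 0.0242
```

```bash
python3 - <<'E'
from h import *
s=bot.get_state();print(s['ee_pos'],s['wrist_force'])
p,d=bot.read_camera('scene'); np.savez('scene4.npz',p=p,d=d)
cv2.imwrite('pics/scene4.png',cv2.resize(p[200:320,220:380],(800,600),interpolation=cv2.INTER_CUBIC)[:,:,::-1])
E
```

```text
[ 0.59611987 -0.02127299  0.04958284] [-5.87705451 -0.74903673  8.21280959]
```

View pics/scene4.png

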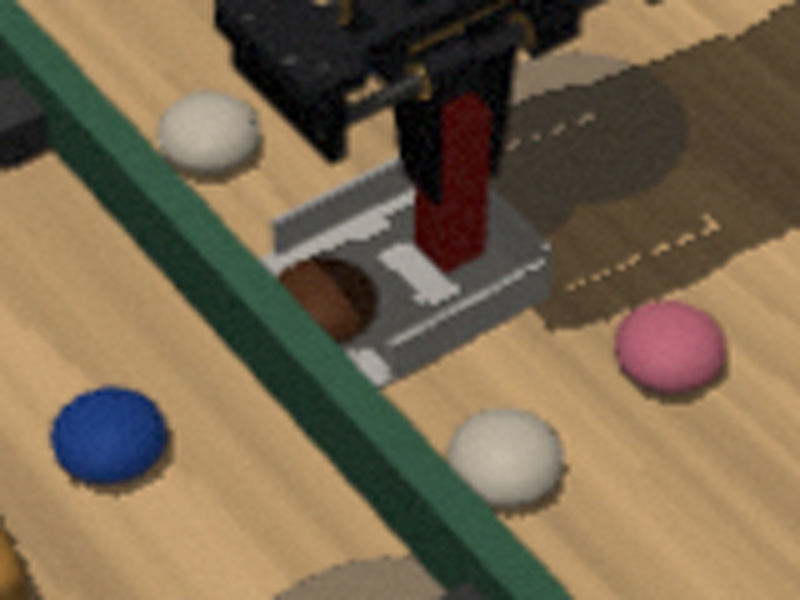

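The flint sits in the pan at crop (325,298), with the lip at the board. I'll back off gently, then lift.

Emit:
move_arm(commands=[{"linear":[-0.1,0,0],"turn":0},{"linear":[-0.2,0,0.05],"turn":0},{"linear":[-0.3,0,0.1],"turn":0},{"linear":[-0.3,0,0.3],"turn":0},{"linear":[-0.3,0,0.6],"turn":0},{"linear":[-0.3,0,1],"turn":0},{"linear":[-0.2,0,1.2],"turn":0},{"linear":[-0.1,0,1.2],"turn":0}])

```text
time: 11.28
ee_pos: [0.5781, -0.0213, 0.0947]
orientation: [0.015, 1.57, -0.015]
wrist_force: [-0.3, 0.4, -2.2]
width: 0.0239
```

Emit:
move_arm(commands=[{"linear":[0,0,1.2],"turn":0},{"linear":[0,0,1.2],"turn":0},{"linear":[0,0,1.2],"turn":0},{"linear":[0,0,1],"turn":0},{"linear":[0,0,0.6],"turn":0},{"linear":[0,0,0.3],"turn":0},{"linear":[0,0,0],"turn":0}])

```text
time: 12.15
ee_pos: [0.5781, -0.0213, 0.1485]
orientation: [0.015, 1.571, -0.015]
wrist_force: [0.0, 0.1, -3.9]
width: 0.0238
```

```bash
python3 - <<'E'
from h import *
s=bot.get_state();print(s['ee_pos'],s['wrist_force'],cv2.Rodrigues(s['orientation'])[0].round(3))
p,d=bot.read_camera('scene'); np.savez('scene5.npz',p=p,d=d)
cv2.imwrite('pics/scene5.png',cv2.resize(p[160:280,240:400],(800,600),interpolation=cv2.INTER_CUBIC)[:,:,::-1])
c=cam('scene');hsv=cv2.cvtColor(p,cv2.COLOR_RGB2HSV); H,S,V=[hsv[:,:,i].astype(int) for i in range(3)]
for m,a,cc in blobs(((H<16)|(H>172))&(S>100)&(V<125),60):
    P,_,_=cloud(c,d,m); q=np.median(P,0)
    if .5<q[0]<.75 and abs(q[1])<.1: print(a,cc,q,P.min(0),P.max(0))
E
```

```text
[ 0.57810108 -0.02128278  0.14852188] [ 0.01150316  0.11860217 -3.86394299] [[-0.     0.019  1.   ]
 [ 0.     1.    -0.019]
 [-1.     0.    -0.   ]]
502 [319.08167331 196.22310757] [ 0.58335642 -0.00887385  0.15021239] [ 0.45837876 -0.1348185  -0.00200218] [0.61350547 0.01570235 0.23288754]
305 [290.39344262 221.67213115] [ 0.65049295 -0.01355439  0.1199972 ] [ 0.62539281 -0.03995265  0.11006251] [0.66741838 0.00267347 0.125104  ]
```

View pics/scene5.png

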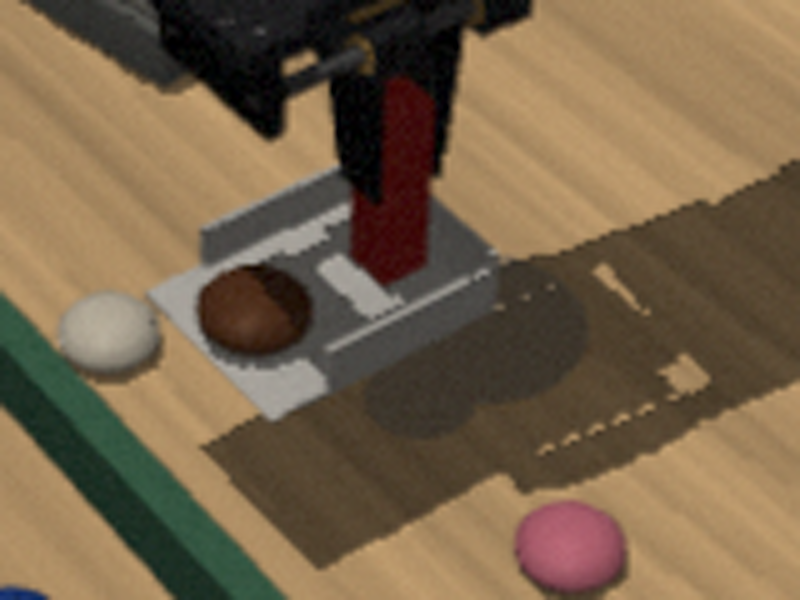

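The flint rides in the pan at crop (255,308), about 68 mm ahead of the grip and 99 mm above the table. I'll carry it smoothly to the scale.

Emit:
move_arm(commands=[{"linear":[-0.1,-0.3,0],"turn":0.3},{"linear":[-0.3,-0.6,0],"turn":0.3},{"linear":[-0.4,-1,0],"turn":0.3},{"linear":[-0.6,-1.4,0],"turn":0.3},{"linear":[-0.7,-1.7,0],"turn":0.3},{"linear":[-0.8,-1.9,0],"turn":0.3},{"linear":[-0.9,-2,0],"turn":0.3},{"linear":[-0.9,-2,0],"turn":0.3}])

```text
time: 13.2
ee_pos: [0.5304, -0.1317, 0.1486]
orientation: [-0.018, 1.571, 0.018]
wrist_force: [-0.1, 0.3, -2.9]
width: 0.0239
```

Emit:
move_arm(commands=[{"linear":[-0.9,-2,0],"turn":0.7},{"linear":[-0.9,-2,0],"turn":0.7},{"linear":[-0.9,-2,0],"turn":0.7},{"linear":[-0.9,-2,0],"turn":0.7},{"linear":[-0.9,-2,0],"turn":0.7},{"linear":[-0.9,-2,0],"turn":0.7},{"linear":[-0.9,-2,0],"turn":0.7},{"linear":[-0.9,-2,0],"turn":0.7}])

```text
time: 14.2
ee_pos: [0.4581, -0.2916, 0.1486]
orientation: [-0.095, 1.569, 0.095]
wrist_force: [0.8, 0.8, -2.8]
width: 0.024
```

Emit:
move_arm(commands=[{"linear":[-0.7,-1.8,0],"turn":0.5},{"linear":[-0.6,-1.5,0],"turn":0.4},{"linear":[-0.5,-1.3,0],"turn":0.4},{"linear":[-0.4,-1,0],"turn":0.3},{"linear":[-0.3,-0.8,0],"turn":0.3},{"linear":[-0.2,-0.5,0],"turn":0.2},{"linear":[-0.1,-0.3,0],"turn":0.1},{"linear":[0,-0.1,0],"turn":0}])

```text
time: 15.2
ee_pos: [0.4312, -0.3633, 0.1486]
orientation: [-0.125, 1.567, 0.125]
wrist_force: [-0.6, -0.8, -3.2]
width: 0.0239
```

```bash
python3 - <<'E'
from h import *
s=bot.get_state();print(s['time'],s['ee_pos'],s['wrist_force'],cv2.Rodrigues(s['orientation'])[0].round(3))
p,d=bot.read_camera('scene'); np.savez('scene6.npz',p=p,d=d)
cv2.imwrite('pics/scene6.png',cv2.resize(p[70:190,200:360],(800,600),interpolation=cv2.INTER_CUBIC)[:,:,::-1])
E
```

```text
15.2 [ 0.43117602 -0.36327049  0.14856476] [-0.59687046 -0.84664762 -3.18572973] [[ 0.    -0.159  0.987]
 [ 0.     0.987  0.159]
 [-1.     0.     0.   ]]
```

View pics/scene6.png

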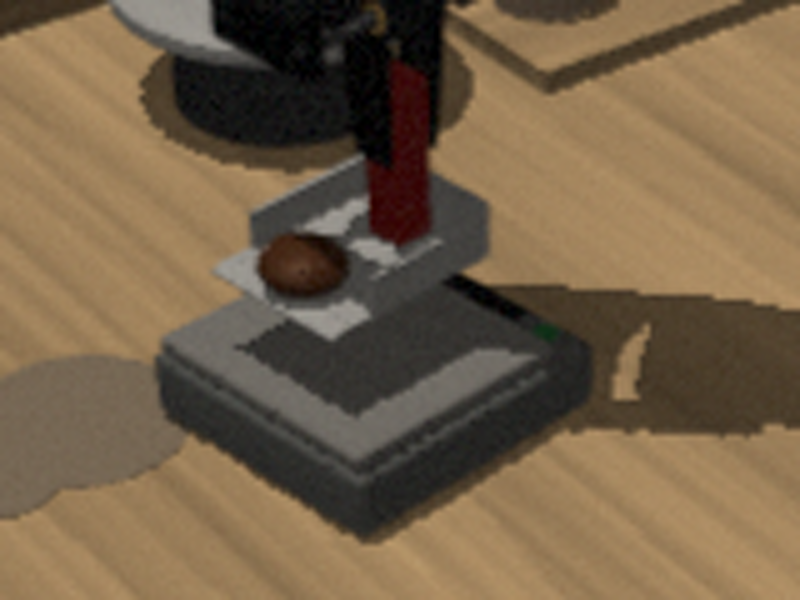

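The flint is still in the pan at crop (302,265), and the scoop is over the plate and level. The plate should meet it at a TCP height of about 0.102, so I'll lower until the force shows contact.

Emit:
move_arm(commands=[{"linear":[0,0,-0.3],"turn":0},{"linear":[0,0,-0.8],"turn":0},{"linear":[0,0,-1],"turn":0},{"linear":[0,0,-1],"turn":0},{"linear":[0,0,-0.7],"turn":0},{"linear":[0,0,-0.3],"turn":0},{"linear":[0,0,-0.2],"turn":0},{"linear":[0,0,0],"turn":0}])

```text
time: 16.25
ee_pos: [0.4312, -0.3634, 0.1056]
orientation: [-0.125, 1.567, 0.125]
wrist_force: [0.0, 0.5, -2.7]
width: 0.0239
```

Emit:
move_arm(commands=[{"linear":[0,0,-0.1],"turn":0},{"linear":[0,0,-0.1],"turn":0},{"linear":[0,0,0],"turn":0}])

```text
time: 16.62
ee_pos: [0.4311, -0.3633, 0.1036]
orientation: [-0.125, 1.567, 0.125]
wrist_force: [-0.5, 0.8, -2.4]
width: 0.0237
```

Emit:
move_arm(commands=[{"linear":[0,0,-0.1],"turn":0},{"linear":[0,0,0],"turn":0}])

```text
time: 16.88
ee_pos: [0.4311, -0.3633, 0.1025]
orientation: [-0.125, 1.567, 0.125]
wrist_force: [-0.3, 0.2, -3.1]
width: 0.0235
```

Emit:
move_arm(commands=[{"linear":[0,0,-0.05],"turn":0},{"linear":[0,0,0],"turn":0}])

```text
time: 17.12
ee_pos: [0.4311, -0.3633, 0.102]
orientation: [-0.125, 1.567, 0.125]
wrist_force: [0.7, 0.8, -2.4]
width: 0.0242
```

Emit:
move_arm(commands=[{"linear":[0,0,-0.05],"turn":0},{"linear":[0,0,0],"turn":0}])

```text
time: 17.38
ee_pos: [0.4312, -0.3633, 0.1016]
orientation: [-0.125, 1.567, 0.125]
wrist_force: [0.4, 0.6, -2.6]
width: 0.0242
```

Emit:
move_arm(commands=[{"linear":[0,0,-0.05],"turn":0},{"linear":[0,0,0],"turn":0}])

```text
time: 17.62
ee_pos: [0.4312, -0.3633, 0.1016]
orientation: [-0.125, 1.567, 0.125]
wrist_force: [-2.1, 1.5, 5.9]
width: 0.0241
```

Contact with the plate (+6 N) at 0.1016, as expected. Opening a little first, then fully.

Emit:
move_arm(commands=[{"linear":[0,0,0],"turn":0},{"linear":[0,0,0],"turn":0},{"linear":[0,0,0],"turn":0}], grip=4)

```text
time: 18.0
ee_pos: [0.4312, -0.3633, 0.101]
orientation: [-0.125, 1.567, 0.125]
wrist_force: [-0.1, 0.2, 0.3]
width: 0.0396
```

Emit:
move_arm(commands=[{"linear":[0,0,0],"turn":0},{"linear":[0,0,0],"turn":0},{"linear":[0,0,0],"turn":0},{"linear":[0,0,0],"turn":0}], grip=7)

```text
time: 18.5
ee_pos: [0.4311, -0.3633, 0.1011]
orientation: [-0.125, 1.567, 0.125]
wrist_force: [0.0, -0.3, -0.3]
width: 0.0689
```

Emit:
move_arm(commands=[{"linear":[0,0,1],"turn":0},{"linear":[0,0,2],"turn":0},{"linear":[0,0,3],"turn":0},{"linear":[0,0,4],"turn":0},{"linear":[0,0,4],"turn":0},{"linear":[-1,5,2],"turn":0},{"linear":[-1,6,0],"turn":0},{"linear":[-1,6,0],"turn":0}])

```text
time: 19.5
ee_pos: [0.4005, -0.1917, 0.2619]
orientation: [-0.125, 1.566, 0.124]
wrist_force: [0.9, -0.1, 0.6]
width: 0.0699
```

```bash
python3 - <<'E'
from h import *
s=bot.get_state();print(s['time'],s['ee_pos'],s['wrist_force'])
for n in('scene','top'):
    p,d=bot.read_camera(n); np.savez(n+'7.npz',p=p,d=d); c=cam(n)
    q=p[70:190,200:360] if n=='scene' else p[250:355,410:550]
    cv2.imwrite(f'pics/{n}7.png',cv2.resize(q,(800,600),interpolation=cv2.INTER_CUBIC)[:,:,::-1])
    hsv=cv2.cvtColor(p,cv2.COLOR_RGB2HSV); H,S,V=[hsv[:,:,i].astype(int) for i in range(3)]
    for m,a,cc in blobs(((H<18)|(H>172))&(S>110),40):
        P,_,_=cloud(c,d,m); 
        if len(P)==0: continue
        q=np.median(P,0)
        if .35<q[0]<.58 and -.47<q[1]<-.27: print(n,a,cc,q,'min',P.min(0),'max',P.max(0))
    P,u,v=cloud(c,d,np.ones_like(d,bool)); k=(P[:,2]>.134)&(P[:,2]<.155)&(abs(P[:,0]-.431)<.04)&(abs(P[:,1]+.363)<.04); print('griptop',P[k].mean(0),k.sum())
E
```

```text
19.5 [ 0.40047328 -0.1917198   0.26187585] [ 0.89159126 -0.09397487  0.6401603 ]
scene 665 [280.61353383 107.84360902] [ 0.42533062 -0.36453066  0.07124872] min [ 0.16273079 -0.68487678 -0.00750031] max [ 0.44681562 -0.34274977  0.14302022]
scene 165 [261.06060606 138.61818182] [ 0.50322662 -0.34210696  0.07234241] min [ 0.48145476 -0.36638858  0.06209645] max [ 0.51969892 -0.32536612  0.07908626]
griptop [ 0.43388688 -0.35808514  0.13898274] 66
top 257 [474.59533074 286.20233463] [ 0.49702508 -0.34819406  0.07805377] min [ 0.47723583 -0.36888249  0.0673427 ] max [ 0.5150737  -0.33044512  0.08437567]
top 197 [490.95431472 315.72081218] [ 0.43731394 -0.3553311   0.14390824] min [ 0.42284789 -0.37546198  0.09038189] max [ 0.45094628 -0.18234473  0.56001235]
griptop [ 0.43445921 -0.36245264  0.14340163] 133
```

View pics/scene7.png

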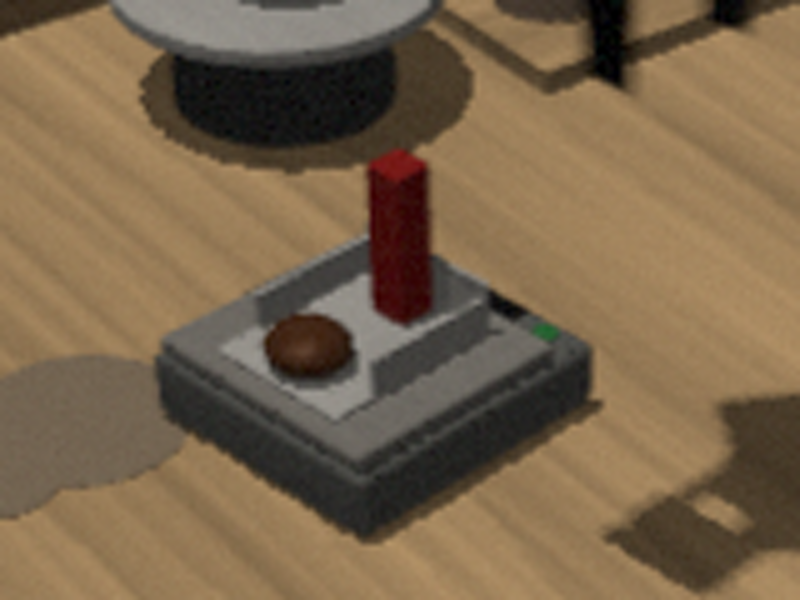

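View pics/top7.png

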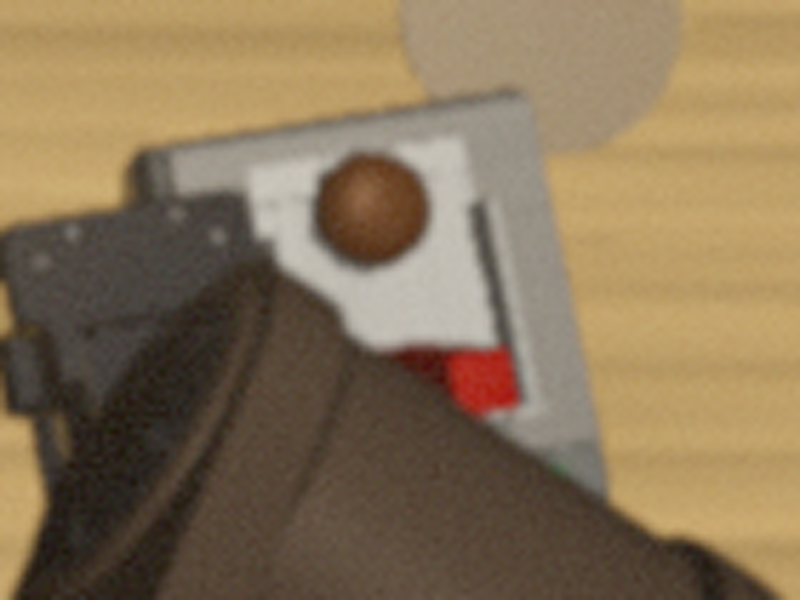

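The flint is at about (498, −348) mm and the grip at about (433, −362), so the flint sits about 67 mm ahead of the grip, inside the 78 mm limit. The grip is about 19 mm from the scale's middle and its top is at 143 mm, where it should be on the plate. I'll let everything settle and hand in.

Emit:
move_arm(commands=[{"linear":[0,0,0],"turn":0},{"linear":[0,0,0],"turn":0}])

```text
time: 19.85
ee_pos: [0.4015, -0.1943, 0.2612]
orientation: [-0.125, 1.567, 0.124]
wrist_force: [-0.1, -0.6, -0.3]
width: 0.0697
```

```bash
python3 -c "
from cell import bot
print(bot.get_state()['time'],bot.close_job())"
```

```text
the job is handed in; nothing more can be done
19.85 None
```

I gripped the scoop by its red grip and pushed it under the brown pebble until the lip was at the green board. I then backed off, lifted it, carried it to the scale, set it down on the steel plate and let go. The job was handed in at 19.85 s with no verdict reported.

- **Last checks:** the pebble lies in the pan about 67 mm ahead of the grip (limit 78 mm). The grip is about 19 mm from the scale's middle, and the scoop looks level in the scene view. The arm was clear of everything, with wrist force near zero.
- **Disagreements:** the views differed by about 4–6 mm on the grip and pebble positions and heights; part of the grip was hidden by the arm in the top view. All of this is within the limits.

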